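# Re-rack stripped shaft parts in reverse order for assembly

### The job

The pulley, bearing, sleeve and gear stand on the posts of the wooden strip-down rack in the order in which they came off a shaft. Move all four to the grey assembly rack in the reverse order, one on each post: the part now at the left end of the wooden rack (seen from the robot) goes to the right end of the grey rack, the second from the left to the second from the right, and so on. Leave each one upright, the same way up as now, with its bore over its post and fully down on the post's shoulder.

Things in the scene. Friction and masses are not known exactly. Their poses are not given: they have to be found in the camera images.
- pulley: grooved aluminium pulley, 56 mm across its two flanges (44 mm in the groove), 26 mm high, 22 mm bore right through. Loose, about 0.2 kg. Origin: centre of its underside; z up along the bore.
- bearing: steel ball bearing with a black shield ring, 52 mm across, 20 mm high, 22 mm bore. Loose, about 0.18 kg. Origin: centre of its underside; z up along the bore.
- sleeve: plain steel spacer sleeve (tube), 34 mm across, 45 mm high, 22 mm bore. Loose, about 0.14 kg. Origin: centre of its underside; z up along the bore.
- gear: dark steel gear, 16 teeth, 53 mm across the teeth, toothed part 18 mm high with a hub 32 mm across on top, 32 mm high in all, 22 mm bore. Loose, about 0.22 kg. Origin: centre of its underside; z up along the bore.
- strip_rack: fixed wooden strip-down rack, holding the parts at the start: board 70 x 310 mm, 16 mm thick, end strips 6 mm higher. Its four steel posts stand 70 mm apart, at y = +105, +35, -35, -105 mm in its frame, x = 0. May be the nearer or the farther rack. Origin: centre of its underside, on the bench; z up; +y along the row to the robot's left (within 0.2 rad).
- build_rack: fixed grey assembly rack, empty at the start, same size and frame as the wooden one (+y along the row to the robot's left, origin under its centre on the bench). Its four posts stand at y = +105, +35, -35, -105 mm, x = 0: shoulder 30 mm across, 16 mm high on the board; pin on top 10 mm thick, 16 mm high. A seated part's underside is 32 mm above the rack's origin.
- strip_post_1: the post of the wooden strip-down rack on which the pulley stands at the start; it is fixed and stays there, so it marks the pulley's old place in the row. Square foot plate 62 mm wide, 2 mm thick; shoulder 30 mm across, its top 16 mm above the board, on which the part rests; pin above it 10 mm thick, 16 mm high. Origin: centre of the post's underside, on top of the rack's board.
- strip_post_2: the post of the wooden strip-down rack on which the bearing stands at the start; it is fixed and stays there, so it marks the bearing's old place in the row. Square foot plate 62 mm wide, 2 mm thick; shoulder 30 mm across, its top 16 mm above the board, on which the part rests; pin above it 10 mm thick, 16 mm high. Origin: centre of the post's underside, on top of the rack's board.
- strip_post_3: the post of the wooden strip-down rack on which the sleeve stands at the start; it is fixed and stays there, so it marks the sleeve's old place in the row. Square foot plate 62 mm wide, 2 mm thick; shoulder 30 mm across, its top 16 mm above the board, on which the part rests; pin above it 10 mm thick, 16 mm high. Origin: centre of the post's underside, on top of the rack's board.
- strip_post_4: the post of the wooden strip-down rack on which the gear stands at the start; it is fixed and stays there, so it marks the gear's old place in the row. Square foot plate 62 mm wide, 2 mm thick; shoulder 30 mm across, its top 16 mm above the board, on which the part rests; pin above it 10 mm thick, 16 mm high. Origin: centre of the post's underside, on top of the rack's board.

How it is judged:
At the end, for the whole second after the job is handed in: Each part is on the grey rack at the mirror image of its old place in the row, within 10 mm of the post along and across the rack, underside within 4 mm of the shoulder, upright within 0.12 rad and right way up, at rest (under 0.02 m/s, 0.2 rad/s) and released (((y of strip_post_1 in the frame of strip_rack between 0.085 and 0.125 m and y of pulley in the frame of build_rack between -0.115 and -0.095 m) or (y of strip_post_1 in the frame of strip_rack between 0.015 and 0.055 m and y of pulley in the frame of build_rack between -0.045 and -0.025 m) or (y of strip_post_1 in the frame of strip_rack between -0.055 and -0.015 m and y of pulley in the frame of build_rack between 0.025 and 0.045 m) or (y of strip_post_1 in the frame of strip_rack between -0.125 and -0.085 m and y of pulley in the frame of build_rack between 0.095 and 0.115 m)) and x of pulley in the frame of build_rack between -0.01 and 0.01 m and z of pulley in the frame of build_rack between 0.028 and 0.036 m and angle between each of pulley, bearing, sleeve, gear's own z axis and vertical below 0.12 rad and linear speed of each of pulley, bearing, sleeve, gear below 0.02 m/s and angular speed of each of pulley, bearing, sleeve, gear below 0.2 rad/s and ((y of strip_post_2 in the frame of strip_rack between 0.085 and 0.125 m and y of bearing in the frame of build_rack between -0.115 and -0.095 m) or (y of strip_post_2 in the frame of strip_rack between 0.015 and 0.055 m and y of bearing in the frame of build_rack between -0.045 and -0.025 m) or (y of strip_post_2 in the frame of strip_rack between -0.055 and -0.015 m and y of bearing in the frame of build_rack between 0.025 and 0.045 m) or (y of strip_post_2 in the frame of strip_rack between -0.125 and -0.085 m and y of bearing in the frame of build_rack between 0.095 and 0.115 m)) and x of bearing in the frame of build_rack between -0.01 and 0.01 m and z of bearing in the frame of build_rack between 0.028 and 0.036 m and ((y of strip_post_3 in the frame of strip_rack between 0.085 and 0.125 m and y of sleeve in the frame of build_rack between -0.115 and -0.095 m) or (y of strip_post_3 in the frame of strip_rack between 0.015 and 0.055 m and y of sleeve in the frame of build_rack between -0.045 and -0.025 m) or (y of strip_post_3 in the frame of strip_rack between -0.055 and -0.015 m and y of sleeve in the frame of build_rack between 0.025 and 0.045 m) or (y of strip_post_3 in the frame of strip_rack between -0.125 and -0.085 m and y of sleeve in the frame of build_rack between 0.095 and 0.115 m)) and x of sleeve in the frame of build_rack between -0.01 and 0.01 m and z of sleeve in the frame of build_rack between 0.028 and 0.036 m and ((y of strip_post_4 in the frame of strip_rack between 0.085 and 0.125 m and y of gear in the frame of build_rack between -0.115 and -0.095 m) or (y of strip_post_4 in the frame of strip_rack between 0.015 and 0.055 m and y of gear in the frame of build_rack between -0.045 and -0.025 m) or (y of strip_post_4 in the frame of strip_rack between -0.055 and -0.015 m and y of gear in the frame of build_rack between 0.025 and 0.045 m) or (y of strip_post_4 in the frame of strip_rack between -0.125 and -0.085 m and y of gear in the frame of build_rack between 0.095 and 0.115 m)) and x of gear in the frame of build_rack between -0.01 and 0.01 m and z of gear in the frame of build_rack between 0.028 and 0.036 m); the robot touches nothing.
It also fails if it takes over 93 s, if anything falls off the work surface, if the arm or the gripper's body presses on something with over 40 N, if the wrist force passes 120 N, or if a joint passes its speed limit or range.

### The arm

A 7-joint arm with a two-finger parallel gripper is mounted at the origin on the work surface. World frame = base frame: x ahead of the robot, y to its left, z up, the work surface at z = 0. Lengths are in m, angles in rad, forces in N, time in s.
With the tool pointing down it reaches from about 0.4 to 0.9 m from the base axis. Payload 5.5 kg.
Tool frame: the origin (TCP) lies midway between the tips of the shut fingers; the grasp point (between the pads) lies 19 mm behind it (robot.grip_point_offset is the distance from the TCP to the grasp point, in m); z points along the fingers, x is the direction in which the jaws open and shut, and the axes are right-handed (so a half turn about z gives the same grasp; the last joint's range is limited). The gripper opens to 85 mm and grips with 20 to 120 N. Pads are 22 mm wide; open, the fingers measure 114 mm over their backs; the gripper's body (76 mm by 85 mm) begins 54 mm behind the grasp point. The pads swing forward as they close: fully open they stand 13 mm farther back than shut.
Start: joints at [1.367, 0.501, -0.427, 1.55, 0.221, 1.138, -0.21], TCP at [0.293, -0.58, 0.231] pointing down, gripper open.
Joint ranges: [-2.88, 2.88], [-0.31, 2.03], [-1.54, 1.56], [0.2, 2.42], [-1.41, 4.55], [0.19, 2.02], [-2.57, 2.57]. Speed limits (rad/s): [2.57, 2.57, 3.14, 3.14, 3.14, 3.14, 3.14].

### API

Orientations are given as a unit quaternion [x, y, z, w].
In Python, from cell import robot gives the robot as it stands.
- The arm moves only by the shell command python3 -m creep 'ROWS' [OPENING] [FORCE]. ROWS is JSON, a list of rows, each a list of 4 numbers: the shift along the tool's x, y, z in mm, then the turn about the tool's z in rad. In form: [[dx, dy, dz, roll], ...]. A call has exactly 5 rows; each row is the pose to reach, as a shift and turn from the pose measured when the call began, along the tool's axes at that moment; what a row does not reach only later rows make up. A row lasts 1/8 s, in which the tool goes at most 62.5 mm and 10.7 degrees, less where a joint would pass 70% of its speed; a pose out of reach is approached as far as the arm can. A call with a gripper value outside its range is refused whole. OPENING is the closure, from 0 (fully open) to 1 (shut), set as the call begins (- or left out, the last holds). The fingers move at their own pace and stop on an object; FORCE is the grip in N (left out, the last holds). Time passes only in rows, so rows that repeat a pose let the fingers close, or fill a call up. It gives the time, the measured TCP pose, the force and the opening at its end, in the units of the state.
- robot.state(): the state, without advancing time (a new reading comes with each control period).
- robot.read_camera(name): name is "scene" or "side" or "wrist"; returns a dict with "pixels" (480x640x3 uint8, red, green, blue), "K" (3x3 intrinsics, pixels), "R" (3x3) and "t" (3): a world point X has camera coordinates R X + t; the wrist camera has in their place "mount" (4x4, takes a point from camera to tool coordinates, whose origin is the TCP and whose axes are the tool frame's). Camera axes: x right, y down, z forward; pixel columns grow to the right and rows downward; lengths in m; the calibration is good to about 2 mm. A picture is of the moment at which its call begins: read the wrist's pose just before it. There is no depth.
- robot.finish_job(): hands the job in, once; it reports no verdict.
The state is a dict: "clock": time; "joint_positions": joint angles; "qd": joint speeds; "tau": joint torques, N m; "tcp_pos": TCP position; "tool_rot": TCP orientation; "force": force on the tool from outside, world axes, zero at the start; "moment": the same for the moment, N m; "width": opening from 0.0 (shut) to 1.0 (fully open).
Only numpy, scipy, OpenCV 4.12 (cv2) and the standard library are available. Lean on these libraries where they do the work, as an engineer would, in place of code of your own. Each camera call takes 0.05 s, during which the arm holds its last target. There are 200 camera calls.

## Working session

There is one attempt and no reset: what is moved stays moved. The work goes in short steps, Python scripts to look and compute and a shell command to move; the robot and the scene stay as the last step left them, time stands still between calls to the robot, and variables do not carry over. Pictures are saved under pics/ and viewed, about 12 in all and at most 16, crops included, and the job is handed in when it is done.

```bash
mkdir -p pics; ls
python3 - <<'E'
from cell import robot
import cv2
s=robot.state();print({k:s[k] for k in('clock','tcp_pos','tool_rot','width','force')})
for n in('scene','side'):
    c=robot.read_camera(n);cv2.imwrite(f'pics/{n}0.png',c['pixels'][...,::-1]);print(n,c['K'].tolist() if hasattr(c['K'],'tolist') else c['K'],c['R'],c['t'])
c=robot.read_camera('wrist');print(c['K'],c['mount']);cv2.imwrite('pics/wrist0.png',c['pixels'][...,::-1])
print(robot.grip_point_offset)
E
```

```text
pics
{'clock': 0.0, 'tcp_pos': array([ 0.29215196, -0.57984688,  0.2302242 ]), 'tool_rot': array([ 8.51489115e-01, -5.24371320e-01, -8.36529519e-04, -5.53248317e-04]), 'width': 1.0027080577956082, 'force': array([0.0719131 , 0.54393367, 0.13943863])}
scene [[572.5055619141333, 0.0, 323.8713202659738], [0.0, 572.5055619141333, 246.02502080163097], [0.0, 0.0, 1.0]] [[ 0.1764019   0.98423571  0.01274471]
 [ 0.86044    -0.14790028 -0.48761512]
 [-0.47804327  0.09698229 -0.87296567]] [-0.0964371  -0.46075427  0.99688965]
side [[484.5861302238192, 0.0, 317.46573575002714], [0.0, 484.5861302238192, 244.30166738211105], [0.0, 0.0, 1.0]] [[ 0.69991023 -0.71387833  0.02243673]
 [-0.40853001 -0.42590887 -0.8072824 ]
 [ 0.58585741  0.55585913 -0.58973869]] [-0.38295662  0.28135901  0.3922067 ]
[[331.05363418   0.         323.67882861]
 [  0.         331.05363418 244.92756188]
 [  0.           0.           1.        ]] [[ 9.99998937e-01  5.57952800e-04 -1.34719730e-03 -5.84159772e-04]
 [-1.58398672e-04  9.59995943e-01  2.80013863e-01 -7.11262621e-02]
 [ 1.44953846e-03 -2.80013352e-01  9.59995011e-01 -1.42723633e-01]
 [ 0.00000000e+00  0.00000000e+00  0.00000000e+00  1.00000000e+00]]
0.0187
```

View pics/scene0.png

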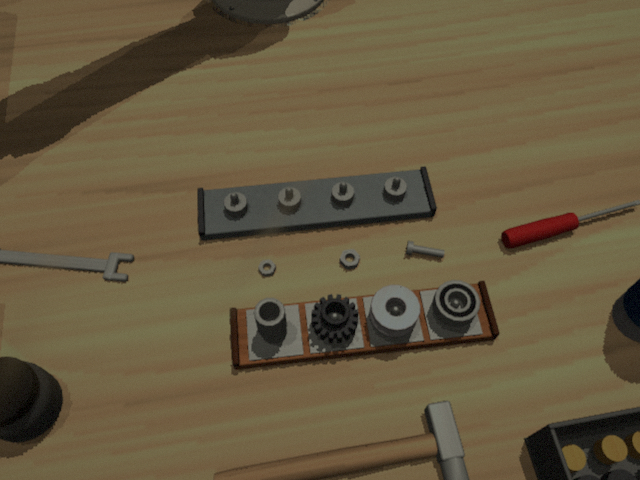

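View pics/side0.png

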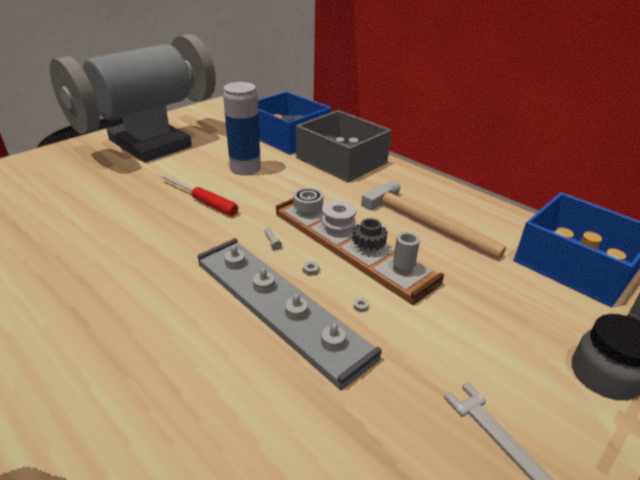

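The scene view has the robot at the top, so image right is the robot's left. The wooden rack is the farther one. From the robot's left it holds bearing (457,297), pulley (395,303), gear (337,311) and sleeve (269,308). The grey rack's pins are near (234,197) to (396,180). Next I fit both racks using both cameras.

```bash
cat > h.py <<'E'
import numpy as np, cv2
from cell import robot
from scipy.optimize import least_squares
from scipy.spatial.transform import Rotation as Ro
def proj(c,X):
    p=(np.atleast_2d(X)@np.array(c['R']).T+c['t'])@np.array(c['K']).T
    return p[:,:2]/p[:,2:]
def rack(p,L):
    L=np.atleast_2d(L).astype(float);c,s=np.cos(p[2]),np.sin(p[2])
    return np.c_[p[0]+c*L[:,0]-s*L[:,1],p[1]+s*L[:,0]+c*L[:,1],L[:,2]]
E
python3 - <<'E'
from h import *
Y=[.105,.035,-.035,-.105]
pins=[(0,y,.048) for y in Y]
parts=[(0,y,z) for y,z in zip(Y,[.052,.058,.064,.077])]
cor=lambda:[(a,b,.022) for a,b in((-.035,.155),(-.035,-.155),(.035,-.155),(.035,.155))]
C={n:robot.read_camera(n) for n in('scene','side')}
obs={'build':(pins,{'scene':[(396,180),(342,184),(289,190),(234,197)],'side':[(234,247),(264,272),(297,297),(333,327)]}),
'strip':(parts,{'scene':[(457,297),(395,303),(337,311),(269,308)],'side':[(309,196),(340,211),(371,227),(407,238)]})}
im={n:C[n]['pixels'][...,::-1].copy() for n in C}
out=[]
for k,(L,o) in obs.items():
    f=lambda p,ns=C:np.concatenate([(proj(C[n],rack(p,L))-o[n]).ravel() for n in ns])
    for ns in(['scene'],['side'],['scene','side']):
        r=least_squares(f,[.5,0,0],args=(ns,));print(k,ns,r.x.round(4),np.sqrt(np.mean(r.fun**2)).round(2))
    p=r.x;print(rack(p,L).round(4).tolist())
    for n in C:
        big=4
        C[n].setdefault('big',cv2.resize(im[n],None,fx=big,fy=big,interpolation=cv2.INTER_CUBIC))
        pol=((proj(C[n],rack(p,cor()))+.5)*big).astype(int);cv2.polylines(C[n]['big'],[pol],True,(0,0,255),1)
        for q in ((proj(C[n],rack(p,L))+.5)*big).astype(int):cv2.drawMarker(C[n]['big'],tuple(map(int,q)),(0,255,0),0,12,1)
b=C['scene']['big'][160*4:380*4,190*4:505*4];cv2.imwrite('pics/s1.png',cv2.resize(b,(800,559),interpolation=cv2.INTER_AREA))
b=C['side']['big'][180*4:390*4,190*4:450*4];cv2.imwrite('pics/d1.png',cv2.resize(b,(743,600),interpolation=cv2.INTER_AREA))
E
```

```text
build ['scene'] [ 0.4767  0.0015 -0.0398] 0.83
build ['side'] [ 0.4707 -0.003  -0.0667] 0.75
build ['scene', 'side'] [ 4.743e-01  3.000e-04 -5.610e-02] 1.83
[[0.4802, 0.1051, 0.048], [0.4763, 0.0353, 0.048], [0.4723, -0.0346, 0.048], [0.4684, -0.1045, 0.048]]
strip ['scene'] [ 0.6512  0.0278 -0.0522] 1.83
strip ['side'] [ 0.647   0.0208 -0.0718] 1.12
strip ['scene', 'side'] [ 0.6511  0.0263 -0.0578] 2.15
[[0.6572, 0.1312, 0.052], [0.6531, 0.0613, 0.058], [0.6491, -0.0086, 0.064], [0.645, -0.0785, 0.077]]
```

View pics/s1.png

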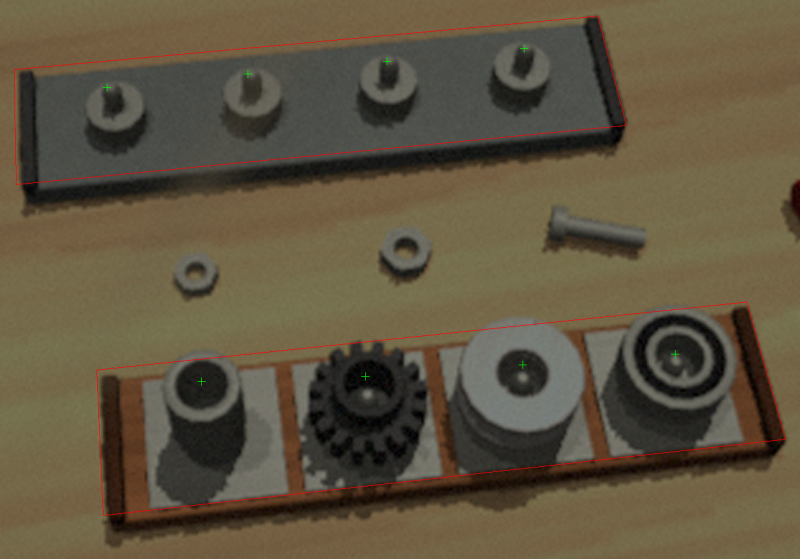

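View pics/d1.png

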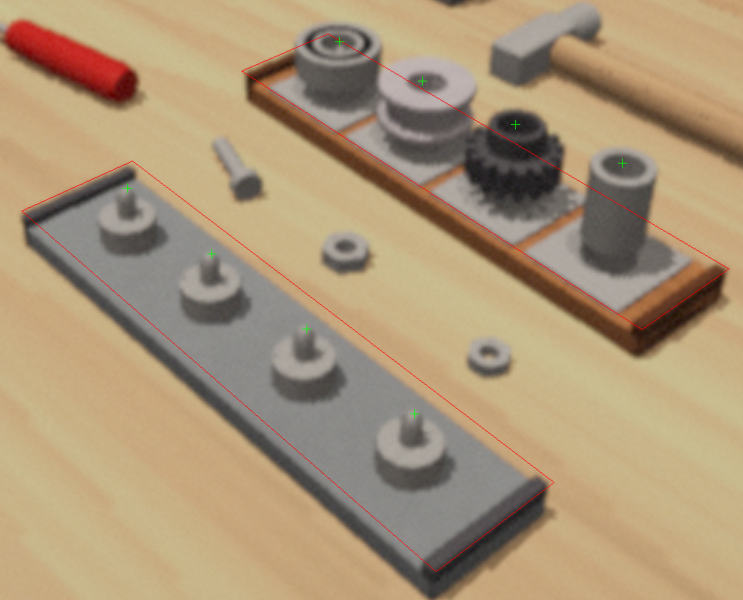

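The grid fit agrees to about 3–5 mm, with bores and pins slightly right of the markers in the scene crop. I'll move above the racks and refine with the wrist camera.

```bash
cat > go.py <<'E'
# prints the row from the current pose to tool x,y,z (mm... in m), yaw of tool x axis
import sys; from h import *
x,y,z,yaw=map(float,sys.argv[1:5]);s=robot.state()
A=Ro.from_quat(s['tool_rot']);d=A.inv().apply(np.array([x,y,z])-s['tcp_pos'])
X=A.apply([np.cos(0),0,0]);r=(np.arctan2(X[1],X[0])-yaw+np.pi)%(2*np.pi)-np.pi
print('t',round(s['clock'],2),'row',(d*1000).round(1),round(r,3),'tilt',A.apply([0,0,1]).round(3),'w',round(s['width'],3),'F',np.round(s['force'],1),'j',np.round(s['joint_positions'],2))
E
python3 -m creep '[[-433,-518,-20,-1.048],[-433,-518,-20,-1.048],[-433,-518,-20,-1.048],[-433,-518,-20,-1.048],[-433,-518,-20,-1.048]]' 0 40; python3 go.py .56 .04 .25 -.056
```

```text
clock: 0.88
tcp_pos: [0.4168, -0.2918, 0.2408]
tool_rot: [0.997, -0.08, 0.0, -0.0]
force: [1.1, -0.4, 0.5]
width: 1.002
t 0.88 row [  88.3 -350.5   -9.2] -0.104 tilt [ 0.  0. -1.] w 1.002 F [ 1.1 -0.4  0.5] j [ 1.21  0.28 -0.76  1.88  0.22  1.06  0.2 ]
```

```bash
python3 -m creep '[[88,-350,-9,-0.104],[88,-350,-9,-0.104],[88,-350,-9,-0.104],[88,-350,-9,-0.104],[88,-350,-9,-0.104]]' ; python3 -m creep '[[10,-45,0,0],[10,-45,0,0],[10,-45,0,0],[10,-45,0,0],[10,-45,0,0]]'; python3 go.py .56 .04 .25 -.056
python3 - <<'E'
from h import *
s=robot.state();c=robot.read_camera('wrist')
np.savez('w1.npz',pos=s['tcp_pos'],q=s['tool_rot'],px=c['pixels'])
print(s['tcp_pos'],s['tool_rot'])
cv2.imwrite('pics/w1.png',cv2.resize(c['pixels'][...,::-1],(800,600),interpolation=cv2.INTER_CUBIC))
E
```

```text
clock: 1.5
tcp_pos: [0.5403, -0.0052, 0.2488]
tool_rot: [1.0, -0.029, 0.0, 0.0]
force: [0.9, -1.0, 0.3]
width: 1.002
clock: 2.12
tcp_pos: [0.5528, 0.0374, 0.2487]
tool_rot: [1.0, -0.03, 0.0, 0.001]
force: [-0.3, -0.2, -0.1]
width: 1.0
t 2.12 row [ 7.  -3.  -1.3] -0.004 tilt [ 0.    -0.001 -1.   ] w 1.0 F [-0.3 -0.2 -0.1] j [ 0.58  0.41 -0.88  1.77  0.34  1.13 -0.47]
[0.5528371  0.03739138 0.24868076] [ 9.99549118e-01 -3.00180278e-02  2.48449238e-04  6.45983398e-04]
```

View pics/w1.png

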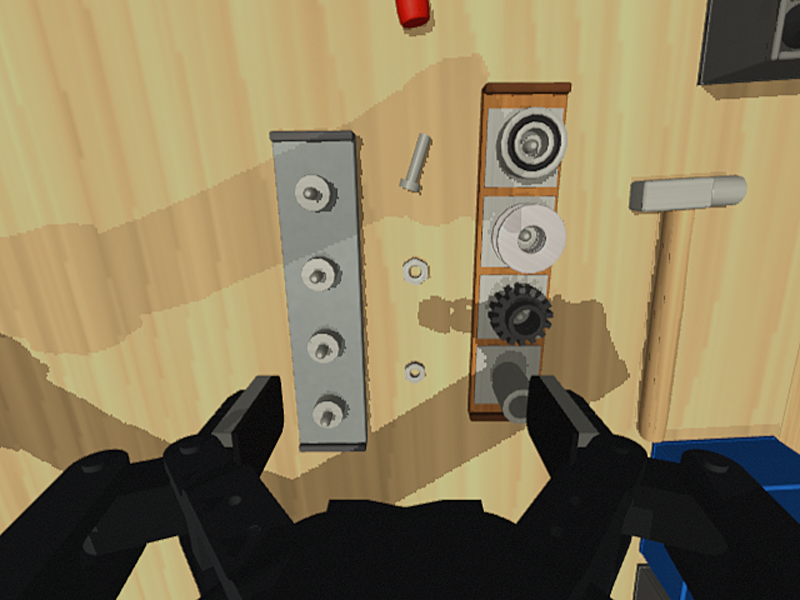

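The wrist view shows the shoulder discs at about (315,194), (320,274), (324,347) and (330,412). The part tops are at bearing (535,145), pulley (531,237), gear hub (525,318) and sleeve (516,403). I'll fit these on their own, and then jointly with the refined scene and side pixels.

Run:
```python
from h import *
c=robot.read_camera('wrist');d=np.load('w1.npz');M=np.array(c['mount'])
T=np.eye(4);T[:3,:3]=Ro.from_quat(d['q']).as_matrix();T[:3,3]=d['pos'];W=np.linalg.inv(T@M)
C={n:robot.read_camera(n) for n in('scene','side')};C['wrist']=dict(K=c['K'],R=W[:3,:3],t=W[:3,3])
Y=[.105,.035,-.035,-.105]
sc=lambda l:[(190+x/2.5397,160+y/2.5397) for x,y in l]
sd=lambda l:[(190+x/2.858,180+y/2.857) for x,y in l]
wr=lambda l:[(x/1.25,y/1.25) for x,y in l]
pin=[(0,y,.048) for y in Y]; sh=[(0,y,.032) for y in Y]
parts=[(0,y,z) for y,z in zip(Y,[.052,.058,.064,.077])]
F={'build':[('scene',pin,sc([(526,50),(389,63),(251,75),(112,90)])),('side',pin,sd([(126,192),(210,256),(306,331),(413,415)])),('wrist',sh,wr([(315,194),(320,274),(324,347),(330,412)]))],
'strip':[('scene',parts,sc([(678,356),(522,375),(366,383),(203,386)])),('side',parts,sd([(337,45),(427,83),(518,127),(624,166)])),('wrist',parts,wr([(535,145),(531,237),(525,318),(516,403)]))]}
for k,o in F.items():
    f=lambda p,o:np.concatenate([(proj(C[n],rack(p,L))-q).ravel() for n,L,q in o])
    for oo in([o[0]],[o[1]],[o[2]],o):
        r=least_squares(f,[.5,0,0],args=(oo,));print(k,oo[0][0],len(oo),r.x.round(4),np.sqrt(np.mean(r.fun**2)).round(2))
    print(r.fun.reshape(-1,8).round(1)); print(rack(r.x,sh)[:,:2].round(4).tolist())
```

```text
build scene 1 [ 0.4763  0.0022 -0.0525] 0.37
build side 1 [ 0.4726 -0.0015 -0.0535] 0.34
build wrist 1 [ 0.4758  0.0036 -0.0524] 0.97
build scene 3 [ 0.4754  0.0022 -0.0535] 1.28
[[ 0.2 -0.7  0.3 -0.7 -0.1 -0.2 -0.8 -0.9]
 [-0.2 -2.6 -0.3 -2.1 -0.7 -2.5 -0.2 -2.4]
 [-0.4 -0.3 -0.1  1.2  0.5  1.7 -0.8  2.8]]
[[0.481, 0.1071], [0.4773, 0.0372], [0.4735, -0.0327], [0.4698, -0.1026]]
strip scene 1 [ 0.6546  0.0267 -0.0573] 0.89
strip side 1 [ 0.6491  0.0226 -0.0518] 0.61
strip wrist 1 [ 0.6511  0.0297 -0.0823] 1.7
strip scene 3 [ 0.6527  0.0277 -0.0676] 2.04
[[ 0.1  0.5  1.3 -3.1  0.6 -2.3  0.3 -2. ]
 [ 1.  -2.5 -1.9 -2.  -1.6 -1.9 -1.6 -2.1]
 [ 1.4  0.4 -0.3  0.9 -0.1  4.4  4.6  2.6]]
[[0.6598, 0.1324], [0.655, 0.0626], [0.6503, -0.0073], [0.6456, -0.0771]]
```

```bash
python3 go.py .658 .132 .11 -.056; python3 -m creep '[[105,-95,139,0],[105,-95,139,0],[105,-95,139,0],[105,-95,139,0],[105,-95,139,0]]'; python3 go.py .658 .132 .11 -.056
cat > look.py <<'E'
# look.py name part-height x y [..]: save wrist view with markers for world points (x,y,z)
import sys; from h import *
s=robot.state();c=robot.read_camera('wrist')
T=np.eye(4);T[:3,:3]=Ro.from_quat(s['tool_rot']).as_matrix();T[:3,3]=s['tcp_pos'];W=np.linalg.inv(T@np.array(c['mount']))
cam=dict(K=c['K'],R=W[:3,:3],t=W[:3,3]);np.savez(sys.argv[1]+'.npz',**cam)
im=cv2.resize(c['pixels'][...,::-1],(800,600),interpolation=cv2.INTER_CUBIC)
for a in sys.argv[2:]:
    x,y,z,d=map(float,a.split(','));t=np.linspace(0,6.283,60)
    q=(proj(cam,np.c_[x+d/2*np.cos(t),y+d/2*np.sin(t),0*t+z])*1.25).astype(int)
    cv2.polylines(im,[q],True,(0,0,255),1);print((proj(cam,[x,y,z])*1.25).round(0))
    cv2.drawMarker(im,tuple(int(v) for v in (proj(cam,[x,y,z])*1.25)[0]),(0,255,0),0,8,1)
cv2.imwrite(f'pics/{sys.argv[1]}.png',im);print('t',s['clock'])
E
python3 look.py w2 .6581,.132,.052,.052 .654,.0621,.058,.056 .65,-.0077,.064,.032
```

```text
t 2.33 row [ 99.4 -99.6 138.8] -0.002 tilt [ 0.001 -0.001 -1.   ] w 1.002 F [-0.1 -0.4 -0.2] j [ 0.58  0.41 -0.88  1.77  0.34  1.13 -0.47]
clock: 2.95
tcp_pos: [0.663, 0.1275, 0.1093]
tool_rot: [1.0, -0.029, -0.0, 0.0]
force: [0.4, -0.5, 0.7]
width: 1.001
t 2.95 row [-5.2 -4.2 -0.7] -0.002 tilt [-0.001 -0.001 -1.   ] w 1.001 F [ 0.4 -0.5  0.7] j [ 0.26  0.76 -0.73  1.57  0.57  1.04 -0.69]
[[396. 324.]]
[[396. 450.]]
[[397. 561.]]
t 2.95
```

View pics/w2.png

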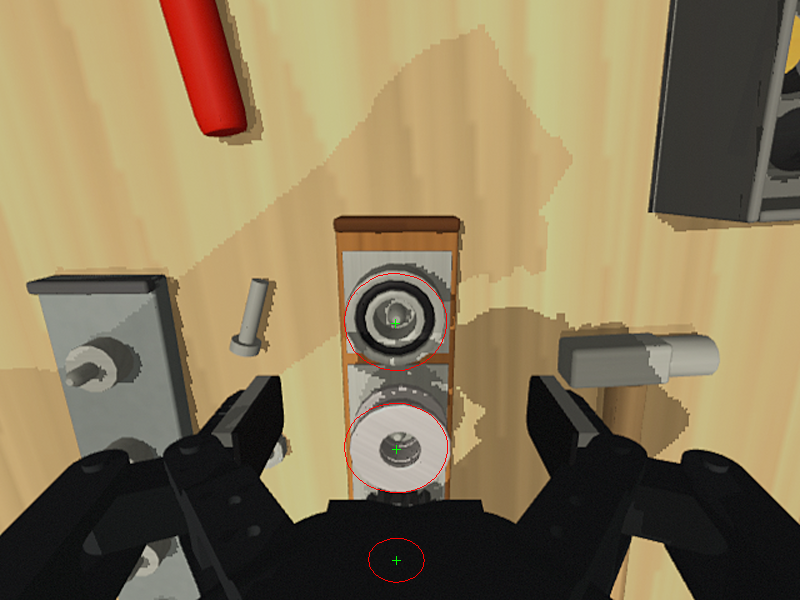

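The pulley prediction is right on at (400,450). The bearing sits about 3 mm farther toward +y, with its ring centred near (395,317). I'll descend and grip it.

```bash
python3 -m creep '[[-5.5,-7.2,30,0],[-5.5,-7.2,60,0],[-5.5,-7.2,87,0],[-5.5,-7.2,87,0],[-5.5,-7.2,87,0]]'; python3 go.py .6577 .135 .022 -.058;  python3 -m creep '[[0,0,0,0],[0,0,0,0],[0,0,0,0],[0,0,0,0],[0,0,0,0]]' 1 50;python3 go.py .6577 .135 .022 -.058
```

```text
clock: 3.62
tcp_pos: [0.6599, 0.1336, 0.0264]
tool_rot: [1.0, -0.03, 0.002, 0.0]
force: [0.8, -0.6, -0.1]
width: 1.002
t 3.62 row [-2.3 -1.3  4.4] -0.002 tilt [ 0.005 -0.001 -1.   ] w 1.002 F [ 0.8 -0.6 -0.1] j [ 0.21  0.85 -0.67  1.61  0.64  0.91 -0.76]
clock: 4.25
tcp_pos: [0.661, 0.1338, 0.0286]
tool_rot: [1.0, -0.03, 0.003, 0.0]
force: [-2.3, -1.8, 9.4]
width: 0.592
t 4.25 row [-3.4 -1.   6.6] -0.002 tilt [ 0.007 -0.001 -1.   ] w 0.592 F [-2.3 -1.8  9.4] j [ 0.21  0.85 -0.67  1.6   0.64  0.91 -0.76]
```

```bash
python3 -m creep '[[0,0,-30,0],[0,0,-60,0],[0,0,-85,0],[0,0,-85,0],[0,0,-85,0]]'; python3 go.py .4705 -.1026 .115 -.053
```

```text
clock: 4.88
tcp_pos: [0.6597, 0.1333, 0.1126]
tool_rot: [1.0, -0.03, 0.003, 0.001]
force: [0.4, 0.0, -2.0]
width: 0.589
t 4.88 row [-174.7  246.9   -3. ] -0.007 tilt [ 0.005 -0.002 -1.   ] w 0.589 F [ 0.4  0.  -2. ] j [ 0.25  0.75 -0.74  1.58  0.57  1.03 -0.71]
```

```bash
python3 -m creep '[[-35,49,-3,0],[-75,106,-3,0],[-115,163,-3,0],[-150,212,-3,-0.007],[-174.7,247,-3,-0.007]]';python3 -m creep '[[0,5,0,0],[0,5,0,0],[0,5,0,0],[0,5,0,0],[0,5,0,0]]'; python3 go.py .4705 -.1026 .115 -.053; python3 look.py w3 .4698,-.1026,.032,.03  .4735,-.0327,.032,.03 .4773,.0372,.032,.03
```

```text
clock: 5.5
tcp_pos: [0.4676, -0.1046, 0.1136]
tool_rot: [1.0, -0.027, 0.001, 0.001]
force: [0.3, -0.4, -2.1]
width: 0.59
clock: 6.12
tcp_pos: [0.4678, -0.1085, 0.1136]
tool_rot: [1.0, -0.026, 0.001, 0.0]
force: [1.1, -0.4, -2.1]
width: 0.585
t 6.12 row [ 2.4 -6.  -1.4] 0.001 tilt [ 0.003 -0.001 -1.   ] w 0.585 F [ 1.1 -0.4 -2.1] j [ 0.86  0.46 -0.83  2.06  0.47  0.81 -0.3 ]
[[408. 307.]]
[[408. 177.]]
[[409.  21.]]
t 6.125
```

View pics/w3.png

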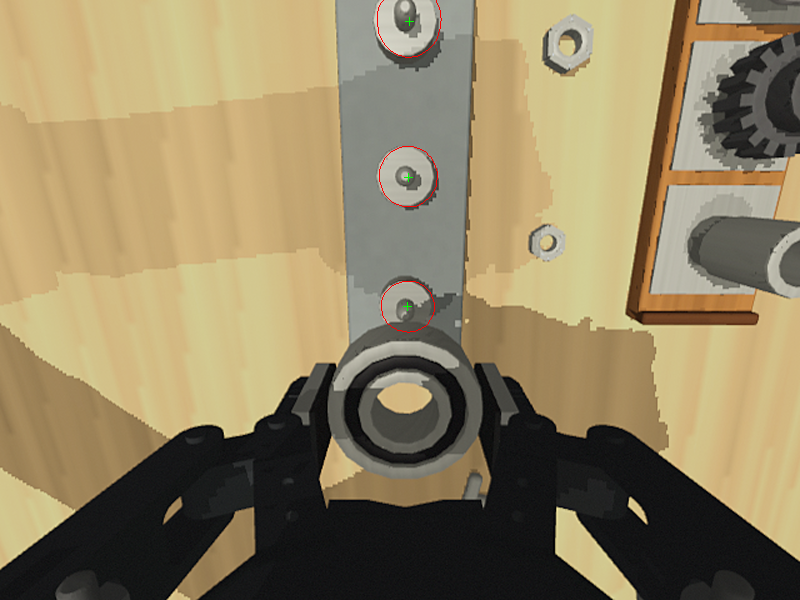

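The post markers match: the end post disc is at about (407,305) against a predicted (408,307). The bearing is centred between the pads at (406,408). I'll lower it.

```bash
python3 -m creep '[[2,-6,20,0],[2,-6.5,40,0],[2,-6.5,58,0],[2,-6.5,58,0],[2,-6.5,58,0]]'; python3 go.py .4698 -.1026 .029 -.053
```

```text
clock: 6.8
tcp_pos: [0.4707, -0.1023, 0.0559]
tool_rot: [1.0, -0.026, 0.002, 0.001]
force: [-0.3, 0.0, -2.1]
width: 0.589
t 6.8 row [-0.9  0.3 26.9] 0.001 tilt [ 0.003 -0.001 -1.   ] w 0.589 F [-0.3  0.  -2.1] j [ 0.77  0.56 -0.74  2.09  0.58  0.71 -0.41]
```

```bash
python3 -m creep '[[-1,0,10,0],[-1,0,20,0],[-1,0,26,0],[-1,0,27,0],[-1,0,27,0]]'; python3 go.py .4698 -.1026 .029 -.053
```

```text
clock: 7.42
tcp_pos: [0.4698, -0.1022, 0.0289]
tool_rot: [1.0, -0.026, 0.002, 0.0]
force: [-0.2, -0.3, -2.7]
width: 0.591
t 7.42 row [ 0.   0.4 -0.1] 0.001 tilt [ 0.003 -0.001 -1.   ] w 0.591 F [-0.2 -0.3 -2.7] j [ 0.73  0.6  -0.7   2.1   0.63  0.66 -0.45]
```

```bash
python3 -m creep '[[0,0,1,0],[0,0,2,0],[0,0,2,0],[0,0,2,0],[0,0,2,0]]'; python3 -m creep '[[0,0,0,0],[0,0,0,0],[0,0,0,0],[0,0,0,0],[0,0,0,0]]' 0
```

```text
clock: 8.05
tcp_pos: [0.47, -0.1022, 0.0284]
tool_rot: [1.0, -0.026, 0.002, 0.001]
force: [-7.5, 0.1, 19.4]
width: 0.592
clock: 8.68
tcp_pos: [0.47, -0.1022, 0.0283]
tool_rot: [1.0, -0.026, 0.002, 0.001]
force: [0.3, 1.3, -0.7]
width: 0.999
```

```bash
python3 -m creep '[[0,0,-30,0],[0,0,-60,0],[0,0,-80,0],[0,0,-80,0],[0,0,-80,0]]'; python3 go.py .654 .0621 .11 -.056
```

```text
clock: 9.3
tcp_pos: [0.4692, -0.1021, 0.1077]
tool_rot: [1.0, -0.026, 0.001, 0.001]
force: [-0.1, 0.3, 0.7]
width: 0.998
t 9.3 row [ 176.  -173.6   -2.2] 0.004 tilt [ 0.003 -0.003 -1.   ] w 0.998 F [-0.1  0.3  0.7] j [ 0.84  0.47 -0.82  2.06  0.48  0.8  -0.33]
```

```bash
python3 -m creep '[[44,-43,-3,0],[88,-87,-3,0],[132,-130,-3,0],[176,-174,-3,0.004],[176,-174,-3,0.004]]'; python3 go.py .654 .0621 .026 -.058; python3 look.py w4 .654,.0621,.058,.056 .65,-.0077,.064,.032
```

```text
clock: 9.93
tcp_pos: [0.6553, 0.0693, 0.1091]
tool_rot: [1.0, -0.025, 0.001, -0.001]
force: [0.1, -0.2, 0.4]
width: 0.999
t 9.93 row [-1.1  7.5 83.1] 0.008 tilt [ 0.002  0.002 -1.   ] w 0.999 F [ 0.1 -0.2  0.4] j [ 0.36  0.74 -0.75  1.61  0.57  1.02 -0.61]
[[403. 350.]]
[[403. 475.]]
t 9.925
```

View pics/w4.png

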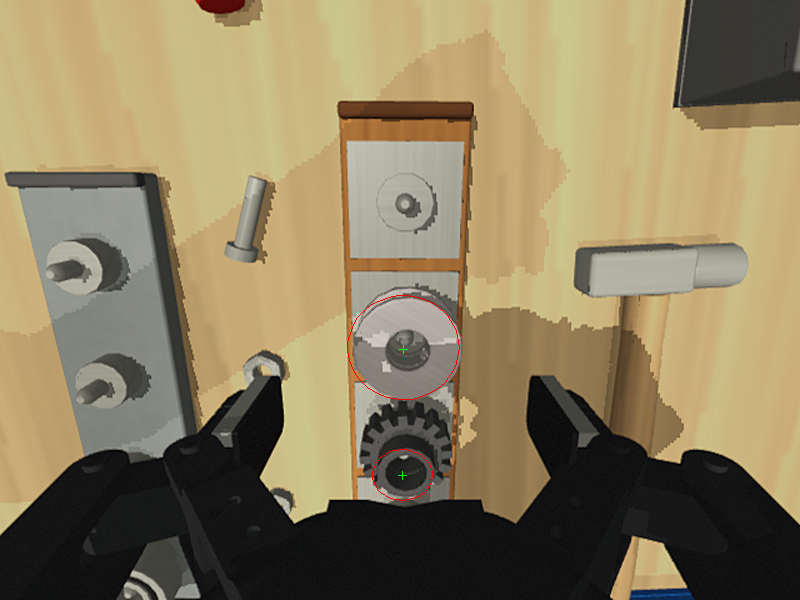

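The pulley is centred at (407,350), so its y is right and its x is about 2 mm higher. The gear hub at (406,474) shows the same. I'll grip the pulley.

```bash
python3 -m creep '[[0.5,7.5,30,0.008],[0.5,7.5,60,0.008],[0.5,7.5,83,0.008],[0.5,7.5,84,0.008],[0.5,7.5,84,0.008]]'; python3 go.py .656 .0621 .026 -.058;  python3 -m creep '[[0,0,0,0],[0,0,0,0],[0,0,0,0],[0,0,0,0],[0,0,0,0]]' 1 50;python3 go.py .656 .0621 .026 -.058; python3 -m creep '[[0,0,-30,0],[0,0,-60,0],[0,0,-85,0],[0,0,-85,0],[0,0,-85,0]]'; python3 go.py .4735 -.0327 .115 -.053
```

```text
clock: 10.6
tcp_pos: [0.6542, 0.0585, 0.0253]
tool_rot: [1.0, -0.03, 0.001, 0.0]
force: [0.0, 0.2, -0.5]
width: 1.001
t 10.6 row [ 1.6 -3.7 -0.7] -0.002 tilt [ 0.001 -0.001 -1.   ] w 1.001 F [ 0.   0.2 -0.5] j [ 0.34  0.84 -0.68  1.65  0.64  0.89 -0.66]
clock: 11.22
tcp_pos: [0.6554, 0.0586, 0.0273]
tool_rot: [1.0, -0.03, 0.002, 0.0]
force: [-1.3, -0.5, 6.8]
width: 0.64
t 11.22 row [ 0.4 -3.5  1.3] -0.002 tilt [ 0.004 -0.001 -1.   ] w 0.64 F [-1.3 -0.5  6.8] j [ 0.34  0.83 -0.68  1.65  0.64  0.89 -0.66]
clock: 11.85
tcp_pos: [0.6543, 0.0582, 0.1113]
tool_rot: [1.0, -0.03, 0.001, 0.001]
force: [-0.1, 0.3, -3.4]
width: 0.642
t 11.85 row [-175.   101.7   -4. ] -0.007 tilt [ 0.002 -0.001 -1.   ] w 0.642 F [-0.1  0.3 -3.4] j [ 0.38  0.73 -0.75  1.62  0.57  1.02 -0.61]
```

```bash
python3 -m creep '[[-53,31,-4,0],[-106,62,-4,0],[-150,89,-4,0],[-175,105,-4,-0.007],[-175,105,-4,-0.007]]';python3 -m creep '[[0,0,0,0],[0,0,0,0],[0,0,0,0],[0,0,0,0],[0,0,0,0]]'; python3 go.py .4735 -.0362 .0275 -.053; python3 look.py w5 .4735,-.0327,.032,.03  .4773,.0372,.032,.03
```

```text
clock: 12.48
tcp_pos: [0.4698, -0.038, 0.1135]
tool_rot: [1.0, -0.028, -0.001, 0.001]
force: [0.2, 0.0, -1.9]
width: 0.643
clock: 13.1
tcp_pos: [0.4699, -0.0377, 0.1135]
tool_rot: [1.0, -0.028, -0.001, 0.001]
force: [0.4, 0.7, -2.5]
width: 0.642
t 13.1 row [ 3.7 -2.  86. ] -0.002 tilt [-0.002 -0.003 -1.   ] w 0.642 F [ 0.4  0.7 -2.5] j [ 0.73  0.46 -0.85  2.08  0.47  0.81 -0.46]
[[412. 308.]]
[[412. 178.]]
t 13.1
```

View pics/w5.png

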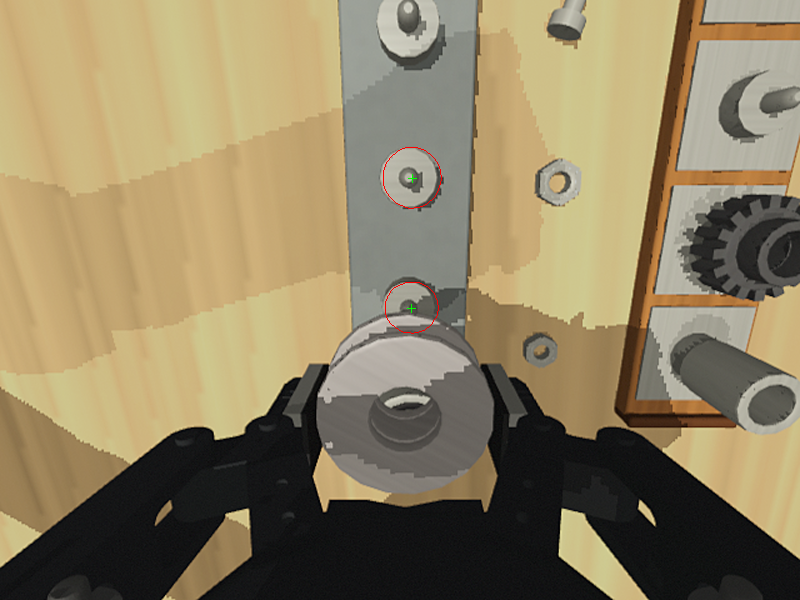

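```bash
python3 -m creep '[[3.7,-1.7,20,0],[3.7,-1.7,40,0],[3.7,-1.7,58,0],[3.7,-1.7,58,0],[3.7,-1.7,58,0]]'; python3 go.py .4735 -.0365 .0275 -.053
```

```text
clock: 13.78
tcp_pos: [0.4738, -0.0363, 0.0558]
tool_rot: [1.0, -0.028, -0.001, 0.001]
force: [-0.5, 0.7, -2.0]
width: 0.637
t 13.78 row [-0.3  0.2 28.3] -0.002 tilt [-0.002 -0.002 -1.   ] w 0.637 F [-0.5  0.7 -2. ] j [ 0.64  0.56 -0.76  2.1   0.59  0.71 -0.56]
```

```bash
python3 -m creep '[[0,0,10,0],[0,0,20,0],[0,0,27,0],[0,0,28,0],[0,0,28,0]]';python3 -m creep '[[0,0,1,0],[0,0,1,0],[0,0,2,0],[0,0,2,0],[0,0,2,0]]'
```

```text
clock: 14.4
tcp_pos: [0.4738, -0.0362, 0.0278]
tool_rot: [1.0, -0.028, -0.001, 0.001]
force: [-0.6, 0.2, -3.5]
width: 0.639
clock: 15.02
tcp_pos: [0.4741, -0.0363, 0.0271]
tool_rot: [1.0, -0.027, -0.001, 0.002]
force: [-5.1, -0.5, 16.4]
width: 0.644
```

Seated: contact force appeared at the expected height. I'll release, lift and go on to the gear.

```bash
python3 -m creep '[[0,0,0,0],[0,0,0,0],[0,0,0,0],[0,0,0,0],[0,0,0,0]]' 0; python3 -m creep '[[0,0,-30,0],[0,0,-60,0],[0,0,-85,0],[0,0,-85,0],[0,0,-85,0]]'; python3 go.py .652 -.0077 .11 -.056
```

```text
clock: 15.65
tcp_pos: [0.4741, -0.0362, 0.027]
tool_rot: [1.0, -0.027, -0.001, 0.002]
force: [-0.6, -0.9, 0.6]
width: 0.997
clock: 16.27
tcp_pos: [0.4737, -0.0362, 0.1115]
tool_rot: [1.0, -0.028, -0.001, 0.002]
force: [-0.8, -0.3, -0.9]
width: 0.998
t 16.27 row [176.5 -38.3   1. ] 0.001 tilt [-0.002 -0.004 -1.   ] w 0.998 F [-0.8 -0.3 -0.9] j [ 0.72  0.46 -0.84  2.07  0.48  0.82 -0.47]
```

```bash
python3 -m creep '[[55,-12,1,0],[110,-24,1,0],[155,-34,1,0],[176,-38,1,0],[176,-38,1,0]]';python3 -m creep '[[0,0,0,0],[0,0,0,0],[0,0,0,0],[0,0,0,0],[0,0,0,0]]'; python3 go.py .652 -.0077 .025 -.058; python3 look.py w6 .652,-.0077,.064,.032 .648,-.0776,.077,.034
```

```text
clock: 16.9
tcp_pos: [0.6517, -0.007, 0.1079]
tool_rot: [1.0, -0.027, -0.002, 0.001]
force: [0.2, -0.0, -0.5]
width: 0.999
clock: 17.52
tcp_pos: [0.6516, -0.0073, 0.1081]
tool_rot: [1.0, -0.027, -0.002, 0.002]
force: [0.4, 0.4, -0.1]
width: 0.998
t 17.52 row [ 0.7  0.2 83.1] 0.003 tilt [-0.004 -0.003 -1.   ] w 0.998 F [ 0.4  0.4 -0.1] j [ 0.48  0.73 -0.75  1.63  0.57  1.02 -0.51]
[[407. 341.]]
[[406. 482.]]
t 17.525
```

View pics/w6.png

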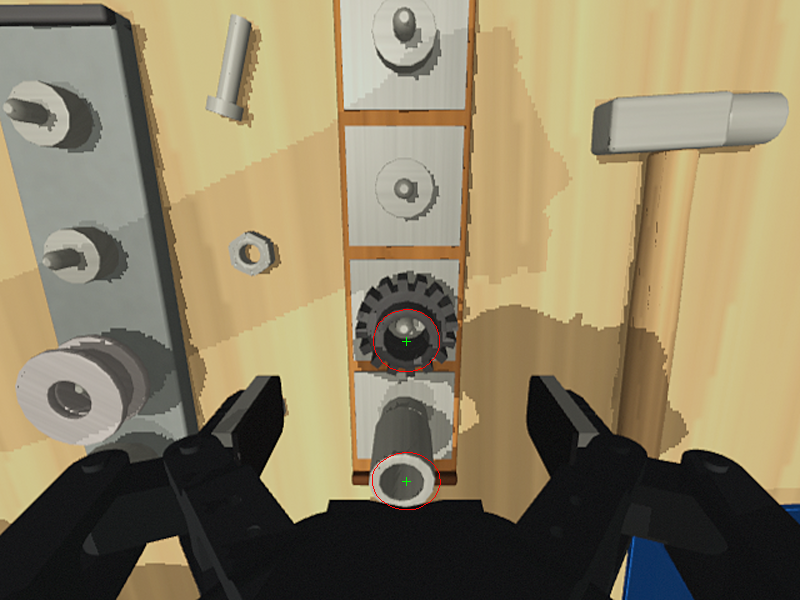

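The gear hub is at (407,340) and the sleeve top at (405,480). Both match the predictions. I'll grip the gear by its teeth.

```bash
python3 -m creep '[[0.7,0,30,0.003],[0.7,0,60,0.003],[0.7,0,83,0.003],[0.7,0,83,0.003],[0.7,0,83,0.003]]'; python3 -m creep '[[0,0,0,0],[0,0,0,0],[0,0,0,0],[0,0,0,0],[0,0,0,0]]' 1 50;python3 go.py .652 -.0077 .025 -.058; python3 -m creep '[[0,0,-30,0],[0,0,-60,0],[0,0,-87,0],[0,0,-87,0],[0,0,-87,0]]'; python3 go.py .4773 .0372 .115 -.053
```

```text
clock: 18.2
tcp_pos: [0.6528, -0.0071, 0.026]
tool_rot: [1.0, -0.029, -0.001, 0.001]
force: [-0.8, 0.7, -0.2]
width: 0.997
clock: 18.82
tcp_pos: [0.6537, -0.007, 0.0276]
tool_rot: [1.0, -0.029, -0.0, 0.001]
force: [-1.1, -0.5, 5.6]
width: 0.598
t 18.82 row [-1.7  0.8  2.6] 0.0 tilt [-0.001 -0.003 -1.   ] w 0.598 F [-1.1 -0.5  5.6] j [ 0.44  0.83 -0.69  1.65  0.65  0.9  -0.56]
clock: 19.45
tcp_pos: [0.653, -0.0072, 0.1135]
tool_rot: [1.0, -0.029, -0.001, 0.002]
force: [-0.4, 0.3, -2.5]
width: 0.6
t 19.45 row [-178.   -34.1   -1.3] -0.005 tilt [-0.002 -0.003 -1.   ] w 0.6 F [-0.4  0.3 -2.5] j [ 0.48  0.73 -0.76  1.62  0.57  1.02 -0.51]
```

```bash
python3 -m creep '[[-55,-11,-1,0],[-110,-21,-1,0],[-155,-30,-1,0],[-178,-34,-1,-0.005],[-178,-34,-1,-0.005]]';python3 -m creep '[[0,0,0,0],[0,0,0,0],[0,0,0,0],[0,0,0,0],[0,0,0,0]]'; python3 go.py .4773 .0372 .0278 -.053; python3 look.py w7 .4773,.0372,.032,.03  .481,.1071,.032,.03
```

```text
clock: 20.08
tcp_pos: [0.4745, 0.037, 0.1136]
tool_rot: [1.0, -0.026, -0.003, 0.002]
force: [0.0, 0.8, -2.5]
width: 0.594
clock: 20.7
tcp_pos: [0.4747, 0.037, 0.1136]
tool_rot: [1.0, -0.026, -0.003, 0.002]
force: [0.0, -0.2, -2.2]
width: 0.596
t 20.7 row [ 3.1 -0.7 85.8] 0.002 tilt [-0.005 -0.004 -1.   ] w 0.596 F [ 0.  -0.2 -2.2] j [ 0.57  0.47 -0.86  2.06  0.49  0.83 -0.62]
[[411. 316.]]
[[412. 188.]]
t 20.7
```

View pics/w7.png

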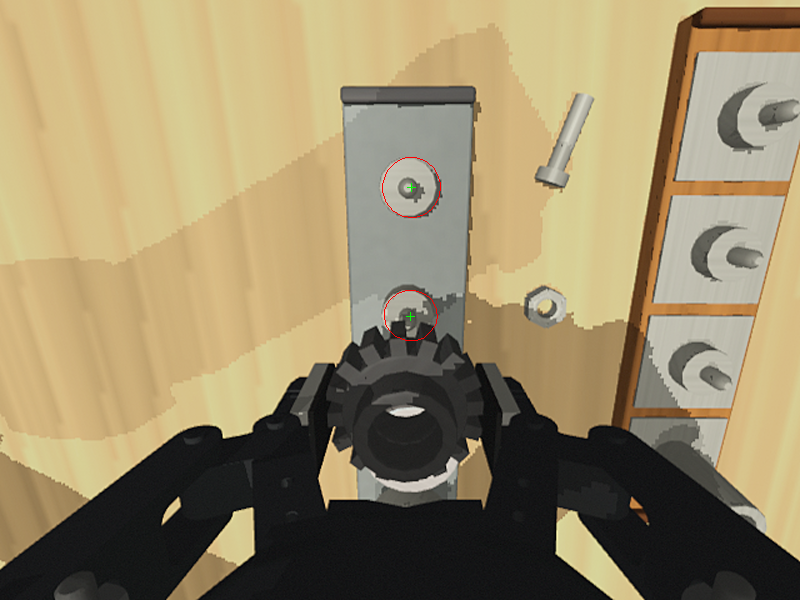

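The posts match the markers at (408,188) and (408,318). The gear is held level, with its hub centre near (405,428), about 2 mm toward +y of the tool axis. I'll compensate 1.5 mm and lower.

```bash
python3 -m creep '[[2.5,0.8,20,0],[2.5,0.8,40,0],[2.5,0.8,58,0],[2.5,0.8,58,0],[2.5,0.8,58,0]]'; python3 go.py .4773 .0357 .0278 -.053; python3 -m creep '[[0,0,10,0],[0,0,20,0],[0,0,27,0],[0,0,28,0],[0,0,28,0]]';python3 -m creep '[[0,0,1,0],[0,0,1,0],[0,0,2,0],[0,0,2,0],[0,0,2,0]]'
```

```text
clock: 21.38
tcp_pos: [0.477, 0.0362, 0.0559]
tool_rot: [1.0, -0.026, -0.002, 0.002]
force: [0.7, 0.7, -1.9]
width: 0.597
t 21.38 row [ 0.4  0.3 28.1] 0.002 tilt [-0.005 -0.004 -1.   ] w 0.597 F [ 0.7  0.7 -1.9] j [ 0.5   0.57 -0.77  2.09  0.6   0.73 -0.71]
clock: 22.0
tcp_pos: [0.4769, 0.0361, 0.0278]
tool_rot: [1.0, -0.025, -0.002, 0.002]
force: [0.2, 0.5, -2.6]
width: 0.6
clock: 22.62
tcp_pos: [0.477, 0.0362, 0.0274]
tool_rot: [1.0, -0.025, -0.002, 0.003]
force: [-6.5, -1.0, 20.1]
width: 0.595
```

```bash
python3 -m creep '[[0,0,0,0],[0,0,0,0],[0,0,0,0],[0,0,0,0],[0,0,0,0]]' 0; python3 -m creep '[[0,0,-30,0],[0,0,-60,0],[0,0,-90,0],[0,0,-90,0],[0,0,-90,0]]'; python3 go.py .648 -.0776 .115 -.057
```

```text
clock: 23.25
tcp_pos: [0.477, 0.0362, 0.0273]
tool_rot: [1.0, -0.025, -0.002, 0.003]
force: [0.7, 0.8, 1.0]
width: 1.003
clock: 23.88
tcp_pos: [0.477, 0.0362, 0.1168]
tool_rot: [1.0, -0.025, -0.002, 0.003]
force: [-0.4, 0.3, -0.8]
width: 1.001
t 23.88 row [176.6 105.    1.6] 0.006 tilt [-0.005 -0.006 -1.   ] w 1.001 F [-0.4  0.3 -0.8] j [ 0.58  0.47 -0.86  2.05  0.49  0.84 -0.62]
```

```bash
python3 -m creep '[[50,30,0,0],[100,60,0,0],[145,87,0,0],[176,105,0,0.006],[176,105,0,0.006]]';python3 -m creep '[[0,0,0,0],[0,0,0,0],[0,0,0,0],[0,0,0,0],[0,0,0,0]]'; python3 go.py .648 -.0776 .032 -.058; python3 look.py w8 .648,-.0776,.077,.034
```

```text
clock: 24.5
tcp_pos: [0.6482, -0.0801, 0.114]
tool_rot: [1.0, -0.03, -0.003, 0.003]
force: [-0.1, 0.4, -0.2]
width: 0.998
clock: 25.12
tcp_pos: [0.6481, -0.08, 0.1143]
tool_rot: [1.0, -0.03, -0.003, 0.003]
force: [-0.3, -0.2, -0.5]
width: 0.998
t 25.12 row [ 0.2 -3.  82.3] -0.003 tilt [-0.007 -0.006 -1.   ] w 0.998 F [-0.3 -0.2 -0.5] j [ 0.59  0.73 -0.75  1.62  0.57  1.03 -0.4 ]
[[406. 341.]]
t 25.125
```

View pics/w8.png

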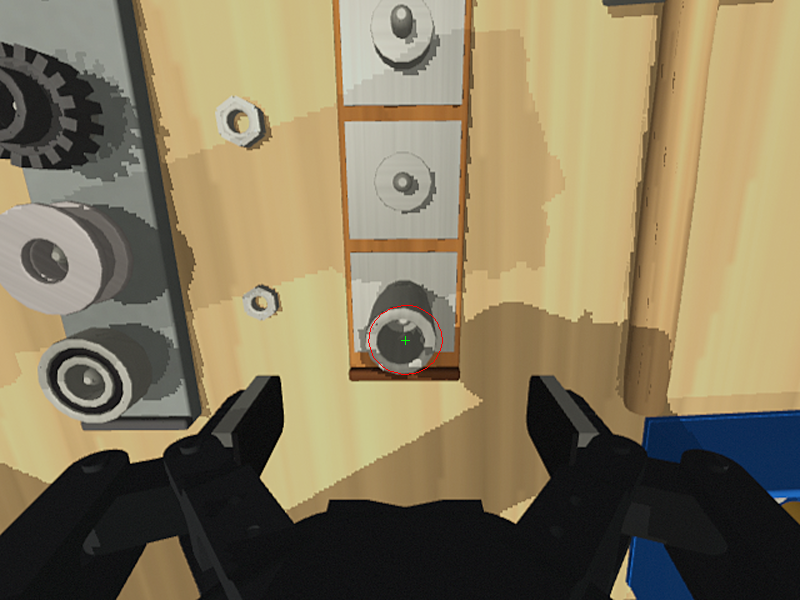

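The sleeve top is at (403,340), as predicted. The bearing, pulley and gear are standing on the grey rack. I'll grip the sleeve.

```bash
python3 -m creep '[[0,-3,30,0],[0,-3,60,0],[0,-3,82,0],[0,-3,82,0],[0,-3,82,0]]'; python3 -m creep '[[0,0,0,0],[0,0,0,0],[0,0,0,0],[0,0,0,0],[0,0,0,0]]' 1 50; python3 -m creep '[[0,0,0,0],[0,0,0,0],[0,0,0,0],[0,0,-10,0],[0,0,-20,0]]'; python3 -m creep '[[0,0,-25,0],[0,0,-50,0],[0,0,-70,0],[0,0,-70,0],[0,0,-70,0]]'; python3 go.py .481 .1071 .12 -.053
```

```text
clock: 25.8
tcp_pos: [0.6487, -0.0773, 0.0332]
tool_rot: [1.0, -0.03, -0.002, 0.003]
force: [0.1, -0.2, 1.0]
width: 0.999
clock: 26.42
tcp_pos: [0.649, -0.0775, 0.0338]
tool_rot: [1.0, -0.03, -0.002, 0.003]
force: [-1.7, -0.5, 5.4]
width: 0.375
clock: 27.05
tcp_pos: [0.6487, -0.0773, 0.054]
tool_rot: [1.0, -0.03, -0.003, 0.003]
force: [1.1, 0.5, -1.6]
width: 0.378
clock: 27.68
tcp_pos: [0.6485, -0.0771, 0.1232]
tool_rot: [1.0, -0.03, -0.003, 0.003]
force: [-0.6, 0.6, -1.8]
width: 0.377
t 27.68 row [-178.4 -173.7    3.2] -0.008 tilt [-0.006 -0.006 -1.   ] w 0.377 F [-0.6  0.6 -1.8] j [ 0.59  0.72 -0.76  1.61  0.56  1.04 -0.4 ]
```

```bash
python3 -m creep '[[-40,-39,3,0],[-82,-80,3,0],[-124,-121,3,0],[-155,-151,3,-0.008],[-178,-174,3,-0.008]]';python3 -m creep '[[0,0,0,0],[0,0,0,0],[0,0,0,0],[0,0,0,0],[0,0,0,0]]'; python3 go.py .481 .1071 .034 -.053; python3 look.py w9 .481,.1071,.032,.03
```

```text
clock: 28.3
tcp_pos: [0.4789, 0.1087, 0.1193]
tool_rot: [1.0, -0.025, -0.004, 0.003]
force: [1.4, 0.3, -1.8]
width: 0.377
clock: 28.92
tcp_pos: [0.4792, 0.1082, 0.1192]
tool_rot: [1.0, -0.026, -0.004, 0.003]
force: [-0.6, 0.6, -1.4]
width: 0.373
t 28.93 row [ 2.6  0.5 85.2] 0.001 tilt [-0.009 -0.006 -1.   ] w 0.373 F [-0.6  0.6 -1.4] j [ 0.43  0.49 -0.86  2.02  0.49  0.86 -0.77]
[[410. 315.]]
t 28.925
```

View pics/w9.png

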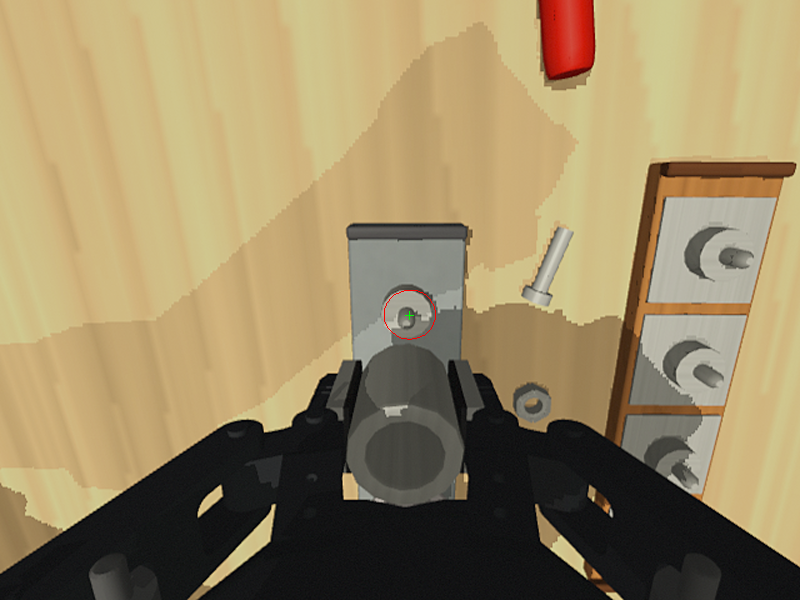

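The sleeve is centred in the grip at (406,452), and the post at (408,315) is on its marker. I'll lower it.

```bash
python3 -m creep '[[1.8,0.5,20,0],[1.8,0.5,40,0],[1.8,0.5,58,0],[1.8,0.5,58,0],[1.8,0.5,58,0]]'; python3 -m creep '[[0,0,10,0],[0,0,20,0],[0,0,26,0],[0,0,27,0],[0,0,27,0]]';python3 -m creep '[[0,0,1,0],[0,0,1,0],[0,0,2,0],[0,0,2,0],[0,0,2,0]]'
```

```text
clock: 29.6
tcp_pos: [0.4804, 0.1079, 0.0612]
tool_rot: [1.0, -0.026, -0.004, 0.003]
force: [-0.2, 0.0, -0.9]
width: 0.368
clock: 30.22
tcp_pos: [0.4801, 0.1078, 0.0341]
tool_rot: [1.0, -0.025, -0.004, 0.003]
force: [0.1, -0.5, -1.3]
width: 0.375
clock: 30.85
tcp_pos: [0.4804, 0.1079, 0.0337]
tool_rot: [1.0, -0.025, -0.004, 0.004]
force: [-4.8, -2.4, 16.7]
width: 0.375
```

Contact came at the expected height. I'll release, retreat upward and away, and check with the fixed cameras.

```bash
python3 -m creep '[[0,0,0,0],[0,0,0,0],[0,0,0,0],[0,0,0,0],[0,0,0,0]]' 0; python3 -m creep '[[0,0,-30,0],[0,0,-60,0],[0,0,-110,0],[0,0,-160,0],[0,0,-200,0]]'; python3 -m creep '[[0,-60,0,0],[0,-120,0,0],[0,-180,0,0],[0,-230,0,0],[0,-230,0,0]]'
python3 - <<'E'
from h import *
p=[.4754,.0022,-.0535];Y=[-.105,-.035,.035,.105]
out=[]
for n,(x0,y0,w,h) in {'scene':(190,150,260,200),'side':(180,160,220,230)}.items():
    c=robot.read_camera(n);im=cv2.resize(c['pixels'][...,::-1],None,fx=4,fy=4,interpolation=cv2.INTER_CUBIC)
    for y,z,d in zip(Y,[.052,.058,.064,.077],[.052,.056,.032,.034]):
        t=np.linspace(0,6.283,60);L=np.c_[d/2*np.cos(t),y+d/2*np.sin(t),0*t+z]
        cv2.polylines(im,[(proj(c,rack(p,L))*4).astype(int)],True,(0,0,255),1)
    b=im[y0*4:(y0+h)*4,x0*4:(x0+w)*4];out.append(cv2.resize(b,(400,int(400*h/w)),interpolation=cv2.INTER_AREA))
H=max(o.shape[0] for o in out);cv2.imwrite('pics/f.png',np.hstack([cv2.copyMakeBorder(o,0,H-o.shape[0],0,0,0) for o in out]))
E
```

```text
clock: 31.48
tcp_pos: [0.4803, 0.1079, 0.0335]
tool_rot: [1.0, -0.025, -0.004, 0.004]
force: [-0.5, 0.0, 0.1]
width: 0.997
clock: 32.1
tcp_pos: [0.4821, 0.1095, 0.2354]
tool_rot: [1.0, -0.025, -0.003, 0.004]
force: [0.6, -0.7, 0.1]
width: 1.002
clock: 32.72
tcp_pos: [0.4912, 0.3448, 0.2338]
tool_rot: [1.0, -0.021, -0.004, 0.002]
force: [0.1, 0.5, -0.5]
width: 0.999
```

View pics/f.png

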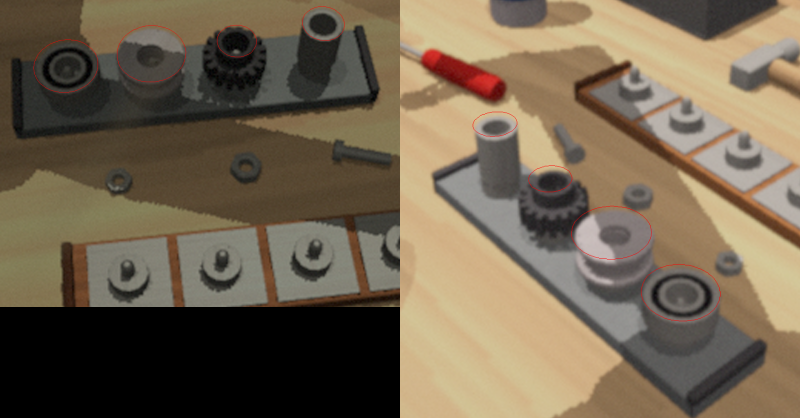

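All four parts stand upright and fully down. In the scene crop the tops are at (66,65), (151,55), (236,42) and (322,24), and the seated-height outlines fall on them. The arm is clear, so I'll hand in.

```bash
python3 -c "
from cell import robot
print(robot.finish_job(), robot.state()['clock'])"
```

```text
the job is handed in; nothing more can be done
the job is handed in; nothing more can be done
```

I moved all four parts to the grey rack in reverse order and handed the job in at about 33 s of the 93 s allowed. From the robot's left the grey rack now reads sleeve, gear, pulley, bearing; the wooden rack read bearing, pulley, gear, sleeve.

**Seating:** each part met its shoulder within about 0.5 mm of the expected tool height, with a reported contact force of 16–20 N before release.

**Last checks:** the final scene and side pictures show all four upright and released. The outlines predicted for seated parts fall on their tops, and the arm was clear of everything.

**Disagreements:**
- The scene and side cameras differed by about 4 mm on where the grey rack is, so I used a joint fit. Wrist views above the posts then agreed with it to 1–2 mm.
- The bearing probably sits about 2 mm off its post centre along the row, within the 10 mm allowed.

The hand-in reported no verdict.

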